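# Uncover the pleated filter and hang up its sliding lid

### The job

The square filter in the purple case has to air: take the grey sliding lid by its orange pull, lift that end just enough to clear the stop lip (its height varies, feel for it and do not force the lid) and slide the lid out of its grooves. Then hang the lid by its two holes on both pins of the slanted steel holder, pull end uppermost and lying flat against the panel, and let go. Do not disturb the brush, the dust canister or the floor nozzle.

Things in the scene. Friction and masses are not known exactly. Their poses are not given: they have to be found in the camera images.
- case: Purple filter case, fixed, 197 x 136 x about 100 mm. Origin: underside, on the middle line; z up; x is the way the lid slides out. In its frame (mm): x from -100 (tail wall) to 94 (front wall). The lid lies level on groove floors at z = 80 between side walls (y 59 to 65, up to z = 89), 3 mm play each side. On it sits the light-purple guide frame: see guide_low.
- guide_low (a point): Fixed point of the case, x = 88, z = 86 mm: inner top edge of the stop lip (9 mm thick) when the light-purple frame is at its lowest. The frame, lip and groove roofs (x -100 to -34) in one, is stiffly hinged at x = -100, z = 88 and set 0 to 0.08 rad up, not reported: the lip's top is 6 to 21 mm above the shut lid's underside, the roofs' front ends 8 to 13 mm.
- lid_pull (a point): Centre of the orange pull bar on the loose grey lid (plate 176 x 112 x 5 mm, about 0.16 kg). Bar: 56 mm along y, 12 mm thick along x, 32 mm high; its top is 16 mm above this point, the lid's top 16 mm and its underside 21 mm below. Axes are the lid's: x to the pull end, which slides out first (front edge 36 mm from here), z up out of the lid. It starts shut.
- lid_front (a point): Middle of the front edge of the lid's underside, axes as the lid's.
- lid_tail (a point): Middle of the rear edge of the lid's underside, 176 mm behind lid_front, 140 mm behind the pull; axes as the lid's. Past x = -34 mm of the case the tail is out of the roofs and the lid lifts off. Tilted about the tail, the shut lid meets the roofs when its front end is up 9 mm (frame lowest) to 25 mm (highest), always 3 to 4 mm over the lip; 1 N more at the pull then adds some 4 N there.
- hole_left (a point): Centre of the lid's left through hole (13 mm across), at the underside; in the lid's axes it lies 42 mm to +y of the pull and 21 mm below the pull's centre.
- hole_right (a point): Centre of the lid's right through hole (13 mm), at the underside, 42 mm to -y of the pull and 21 mm below its centre.
- pin_left (a point): Foot of the left pin of the fixed twin-pin holder, where it leaves the steel panel. Axes are the panel's: x up the slope, y along the level row of pins (to the left seen from the robot), z out of the panel along the pins. Pins are 8 mm thick and 23 mm long, the last 7 mm tapered. The left hole belongs on it.
- pin_right (a point): Foot of the right pin, 84 mm to -y of the left one in the panel's axes, otherwise the same. The right hole belongs on it.
- brush_mid (a point): Bystander: bamboo detail brush lying on the counter, 190 x 30 x 42 mm, handle along its -x; point at its middle, 15 mm up.
- canister_mid (a point): Bystander: round purple dust canister, 104 mm across, 125 mm high, standing; point on its axis 62 mm up.
- nozzle_mid (a point): Bystander: flat black floor nozzle, 75 (x) x 190 (y) mm, 55 mm high at its neck, which points to its +x; point at its middle 22 mm up.
- panel_mid (a point): Middle of the holder's steel panel, on its face; axes as at the pins. The panel is 180 mm up the slope (x) x 130 mm (y), leans 40 degrees from level and faces the robot; its lower edge is about 18 mm and its upper edge about 134 mm above the counter. The pins stand 60 mm up the slope from here, 42 mm to each side.

How it is judged:
By the outcome, as a careful person would: the job done as asked, in the order asked, and still so for the second after the job is handed in, with the robot touching nothing.
It also fails if it takes over 48 s, if anything falls off the work surface, if the arm or the gripper's body presses on something with over 40 N, if the wrist force passes 120 N, or if a joint passes its speed limit or range.

### The arm

A 6-joint arm with a two-finger parallel gripper is mounted at the origin on the work surface. World frame = base frame: x ahead of the robot, y to its left, z up, the work surface at z = 0. Lengths are in mm, angles in degrees, forces in N, time in s.
With the tool pointing down it reaches from about 375 to 825 mm from the base axis. Payload 5.5 kg.
Tool frame: the origin (TCP) lies midway between the tips of the shut fingers; the grasp point (between the pads) lies 19 mm behind it; z points along the fingers, y is the direction in which the jaws open and shut (so a half turn about z gives the same grasp; the last joint's range is limited). The gripper opens to 85 mm and grips with 20 to 120 N. Pads are 22 mm wide; open, the fingers measure 114 mm over their backs; the gripper's body (76 mm by 85 mm) begins 54 mm behind the grasp point. The pads swing forward as they close: fully open they stand 13 mm farther back than shut.
Start: joints at [76.203, 17.962, -2.699, 69.339, 0, 90], TCP at [143.085, 582.685, 231.299] pointing down, gripper open.
Joint ranges: [-152.73, 152.73], [-39.44, 99.34], [-58.76, 71.6], [-118.89, 123.64], [-81.53, 83.1], [-180, 180]. Speed limits (degrees/s): [136.94, 136.94, 172.46, 180, 180, 180].

### API

Orientations are given as [roll, pitch, yaw] about the fixed x, y, z axes, in that order (R = Rz(yaw) Ry(pitch) Rx(roll)).
In Python, from rig import bot, open_jaws, close_gripper, kinematics, readout, eyes, sign_off gives the robot as it stands. The module is installed in compiled form; this text tells all that it offers. Calls block until the motion is done:
- bot.move_pose(position, orientation): joint-space move of the TCP to a pose.
- bot.line_to(position, attitude=None, feed=150, stop_force=None): straight line of the TCP; attitude=None keeps the orientation; feed is the mean speed in mm/s. With stop_force (N) it stops when the force on the tool has changed by that much, and returns True; else False.
- bot.goto_joints(angles): joint-space move.
- open_jaws() and close_gripper(): open the fingers fully, or close them until they stop; the grip force is fixed at half the most.
- bot.sleep(seconds).
- kinematics.solve_ik(position, orientation): joint angles nearest the present ones, or None.
- readout.state(): the state.
- eyes.camera(name): name is "scene" or "top" or "wrist"; returns the picture (400x640x3 uint8, red, green, blue); there is no depth.
- eyes.camera_params(name): a dict with "mtx" (3x3 intrinsics, pixels), "xyz" and "orientation" of the camera in the world. Camera axes: x right, y up, looking along -z (the intrinsics and any distortion apply to the point x, -y, -z); pixel columns grow to the right and rows downward; lengths in mm; the calibration is good to about 2 mm. A picture is of the moment at which its call begins: read the wrist's pose just before it. camera_params takes no time and is no camera call; for the wrist camera it gives the pose at the moment of the call.
A pose or a line that the arm cannot do raises bot.Unreachable and nothing moves.
- sign_off(): hands the job in, once; it reports no verdict.
The state is a dict: "t": time; "q": joint angles; "joint_vel": joint speeds; "joint_efforts": joint torques, N m; "eef_pos": TCP position; "tcp_rot": TCP orientation; "contact_force": force on the tool from outside, world axes, zero at the start; "wrist_torque": the same for the moment, N m; "grip_width": opening from 0.0 (shut) to 1.0 (fully open).
Only numpy, scipy, OpenCV 4.12 (cv2) and the standard library are available. Lean on these libraries where they do the work, as an engineer would, in place of code of your own. Each camera call takes 0.05 s, during which the arm holds its last target.

## Working session

There is one attempt and no reset: what is moved stays moved. The work goes in short steps, each a Python script; the robot and the scene stay as the last script left them, time stands still between calls to the robot, and variables do not carry over. Pictures are saved under pics/ and viewed, and the job is handed in when it is done.

```bash
ls; mkdir -p pics; python3 - <<'E'
from rig import bot, readout, eyes
import cv2
for n in ["scene","top","wrist"]:
    p=eyes.camera_params(n); print(n,p)
    im=eyes.camera(n); cv2.imwrite(f"pics/{n}0.png",im[:,:,::-1])
print(readout.state())
E
```

```text
pics
scene {'mtx': array([[489.11806263,   0.        , 322.06667166],
       [  0.        , 489.11806263, 206.37784526],
       [  0.        ,   0.        ,   1.        ]]), 'xyz': array([1199.45625935,  -71.19952047, 1102.65909067]), 'orientation': array([ 2.97748574e+01, -6.49528319e-02,  8.29427263e+01])}
top {'mtx': array([[521.00506349,   0.        , 325.43065295],
       [  0.        , 521.00506349, 190.06895512],
       [  0.        ,   0.        ,   1.        ]]), 'xyz': array([ 533.2401577 ,    7.39716727, 1434.65419957]), 'orientation': array([  2.62082194,  -0.30118314, -88.64436252])}
wrist {'mtx': array([[339.19091899,   0.        , 318.62962487],
       [  0.        , 339.19091899, 198.96589121],
       [  0.        ,   0.        ,   1.        ]]), 'xyz': array([ 74.92899255, 598.64448504, 374.15460379]), 'orientation': array([-15.83565643,   0.10925477,  76.21633265])}
{'t': 0.15, 'q': array([ 7.62042045e+01,  1.79944936e+01, -2.74101177e+00,  6.93398824e+01,
        4.70824283e-04,  9.00013901e+01]), 'joint_vel': array([-0.0066756 , -0.17213456,  0.18586193,  0.01586566, -0.0622469 ,
        0.00549032]), 'joint_efforts': array([-4.08460264e-04, -5.40045726e+01,  3.40058827e+01,  1.32464420e-02,
       -8.47648607e-05,  1.62404810e-06]), 'eef_pos': array([142.96883498, 582.2606775 , 230.63714613]), 'tcp_rot': array([-1.79924612e+02, -4.68994778e-04,  1.66202814e+02]), 'contact_force': array([ 0.28473715, -0.48731357,  0.19917512]), 'wrist_torque': array([-0.03263492,  0.00181245, -0.02105467]), 'grip_width': 1.0013094956043451}
```

View pics/scene0.png

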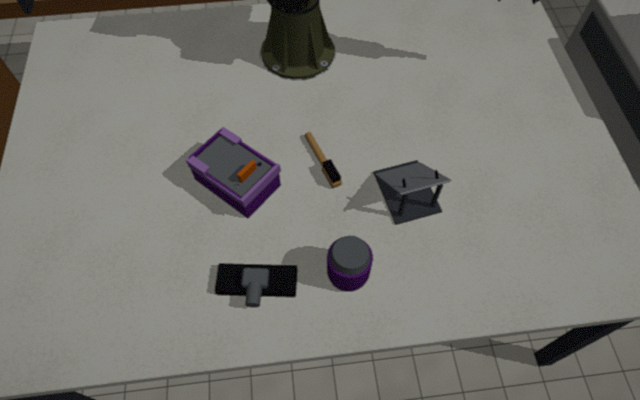

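View pics/top0.png

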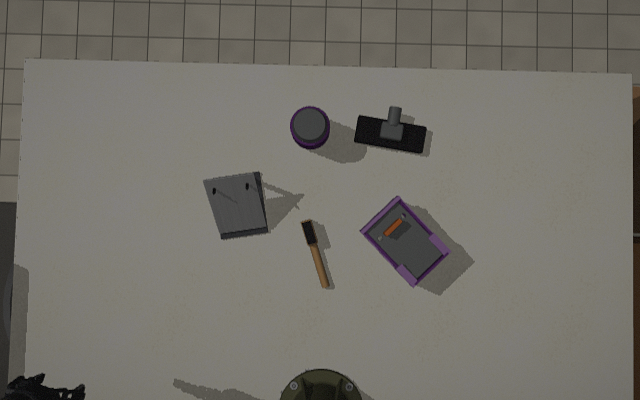

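View pics/wrist0.png

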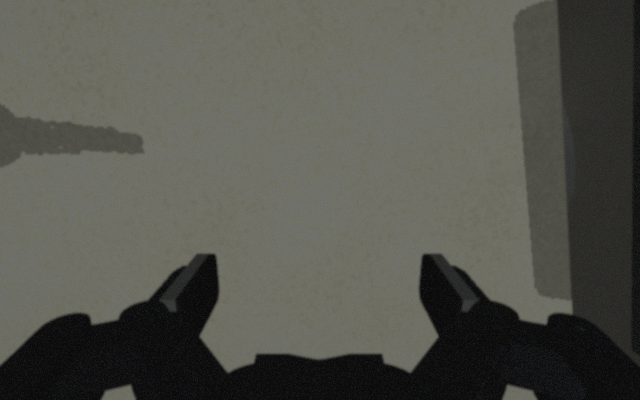

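The scene and top views show the case with its orange pull at top (394,227) and scene (247,171). The panel's pin tips are at top (214,191) and (247,186). The brush, canister and nozzle stand apart from these. The wrist view shows only empty counter. Next I take zoomed crops for precise pixels and make rough estimates.

```bash
cat > h.py <<'E'
import numpy as np, cv2
from scipy.spatial.transform import Rotation as Ro
from scipy.optimize import least_squares
def eul(o): return Ro.from_euler('xyz',o,degrees=True).as_matrix()
def proj(p,P):
    P=np.atleast_2d(P); c=(P-p['xyz'])@eul(p['orientation'])
    K=p['mtx']; z=-c[:,2]
    return np.stack([K[0,0]*c[:,0]/z+K[0,2], -K[1,1]*c[:,1]/z+K[1,2]],1)
def ray(p,uv):
    K=p['mtx']; d=np.array([(uv[0]-K[0,2])/K[0,0],-(uv[1]-K[1,2])/K[1,1],-1.])
    return p['xyz'],eul(p['orientation'])@(d/np.linalg.norm(d))
def onplane(p,uv,z):
    o,d=ray(p,uv); return o+d*(z-o[2])/d[2]
def tri(obs):
    A=np.zeros((3,3));b=np.zeros(3);L=[]
    for p,uv in obs:
        o,d=ray(p,uv);M=np.eye(3)-np.outer(d,d);A+=M;b+=M@o;L.append((o,d))
    x=np.linalg.solve(A,b)
    return x,[round(float(np.linalg.norm((np.eye(3)-np.outer(d,d))@(x-o))),1) for o,d in L]
E
python3 - <<'E'
from h import *
from rig import eyes
t=eyes.camera_params("top");s=eyes.camera_params("scene")
for n,a,b in [("pull",(394,227),(247,171)),]:
    print(n,tri([(t,a),(s,b)]))
for uv in [(362,231),(398,198),(449,252),(415,285)]: print(onplane(t,uv,95))
for uv in [(214,191),(247,186)]: print(onplane(t,uv,130))
for uv in [(204,180),(261,172),(268,234),(221,240)]: print(onplane(t,uv,80))
for f,x0,y0,x1,y1 in [("top0",340,180,470,300),("top0",190,155,310,250),("scene0",170,120,300,220),("scene0",360,150,465,230)]:
    im=cv2.imread(f"pics/{f}.png")[y0:y1,x0:x1]
    cv2.imwrite(f"pics/{f}_{x0}.png",cv2.resize(im,None,fx=5,fy=5,interpolation=cv2.INTER_CUBIC))
E
```

```text
pull (array([ 504.17775053, -173.85661128,   94.92468554]), [2.6, 2.6])
[491.85518115 -94.48121187  95.        ]
[ 578.74498088 -185.42639188   95.        ]
[ 443.41382215 -318.60711466   95.        ]
[ 357.44444113 -232.72562092   95.        ]
[584.10506824 280.81663137 130.        ]
[598.61226108 198.663794   130.        ]
[614.06788219 318.23599269  80.        ]
[638.499      170.67416172  80.        ]
[477.91599362 147.83058719  80.        ]
[459.58082048 268.95537149  80.        ]
```

View pics/top0_340.png

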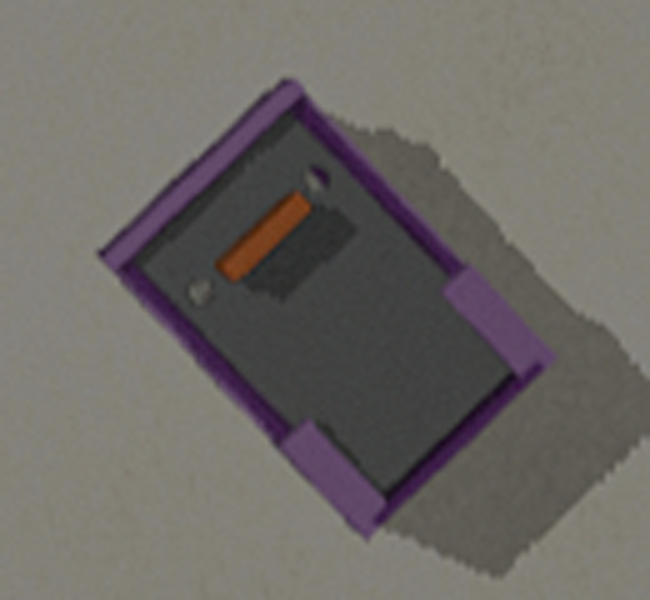

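View pics/scene0_360.png

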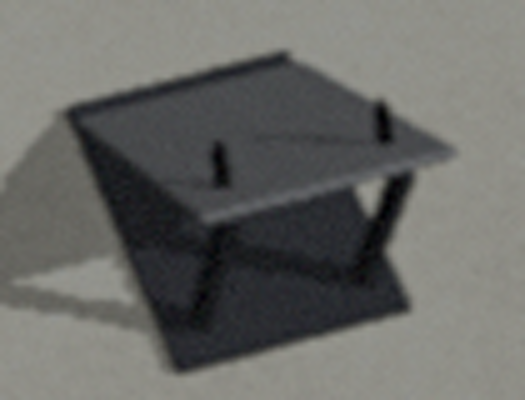

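The crops show the lid with its pull end toward top-left, which gives a lid yaw of about 43°. The roofs are at the tail end, and the pins stand up from the panel's upper part. Next I take wrist views over the case and over the panel.

```bash
python3 - <<'E'
from h import *
from rig import bot,eyes,readout,kinematics
import pickle
lx=np.array([np.cos(np.radians(43)),np.sin(np.radians(43)),0]); ly=np.array([-lx[1],lx[0],0])
pull=np.array([504,-174,0])
# panel first feasibility
for yaw in (-80,100):
    y=np.radians(10); Rp=Ro.from_euler('z',10,degrees=True)*Ro.from_euler('y',-40,degrees=True)
    Rt=Rp.as_matrix()@np.array([[0,s,0] for s in [1]]+[[1,0,0],[0,0,-1]]) if yaw==100 else Rp.as_matrix()@np.array([[0,-1,0],[-1,0,0],[0,0,-1]])
    e=Ro.from_matrix(Rt).as_euler('xyz',degrees=True)
    print(yaw,e,kinematics.solve_ik(np.array([585,235,140])+20*Rp.as_matrix()[:,2],e))
for yaw in (-47,133):
    print(yaw,kinematics.solve_ik([504,-174,95],[180,0,yaw]))
rec=[]
for k,d in enumerate((70,-70)):
    p=pull+ d*lx + 40*ly; p[2]=230
    bot.move_pose(p,[180,0,-47]); bot.sleep(.2)
    c=eyes.camera_params("wrist"); im=eyes.camera("wrist"); rec.append(c)
    cv2.imwrite(f"pics/wA{k}.png",im[:,:,::-1])
pickle.dump(rec,open("wA.pkl","wb")); print(readout.state()['t'],readout.state()['eef_pos'])
E
```

```text
-80 [-140.    0.  -80.] [ 28.35459193  -1.00188537 -51.55989851   0.9077793  -11.67803287
 -75.73991854]
100 [140.   0. 100.] [ 28.35459193  -1.00188537 -51.55989851   0.9077793  -11.67803287
 104.26008146]
-47 [ -19.0466243    16.34131514  -23.65507682   50.00360803    0.
 -152.0466243 ]
133 [-19.0466243   16.34131514 -23.65507682  50.00360803   0.
  27.9533757 ]
4.6583 [ 426.25144729 -191.95187323  229.92612136]
```

View pics/wA0.png

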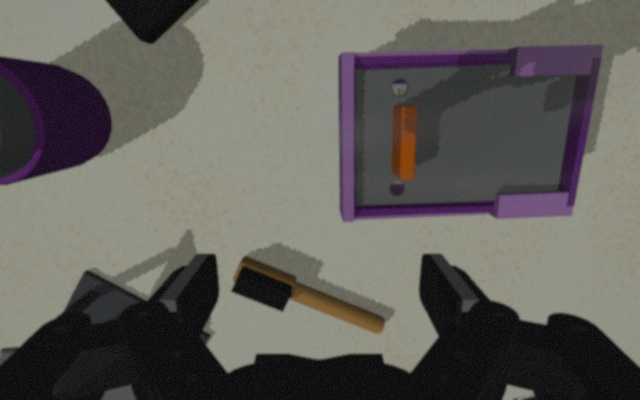

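View pics/wA1.png

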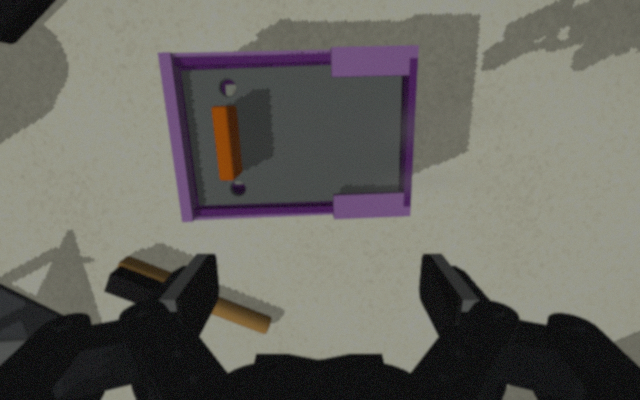

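Both wrist views show the whole case: the pull is near (405,142) and (227,142), the holes at (400,88)/(397,187) and (228,88)/(238,187). I zoom in to pick pixels.

```bash
python3 - <<'E'
import cv2
for k,(x0,y0) in enumerate([(330,35),(150,35)]):
    im=cv2.imread(f"pics/wA{k}.png")[y0:y0+195,x0:x0+130]
    im=cv2.resize(im,None,fx=3,fy=3,interpolation=cv2.INTER_CUBIC); im=cv2.convertScaleAbs(im,alpha=1.6)
    cv2.imwrite(f"pics/wA{k}z.png",im)
E
```

```text
(no output)
```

View pics/wA0z.png

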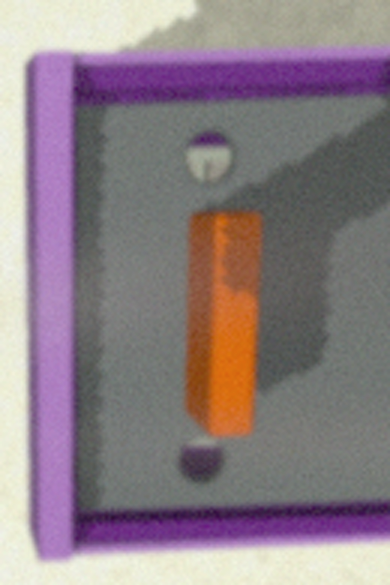

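View pics/wA1z.png

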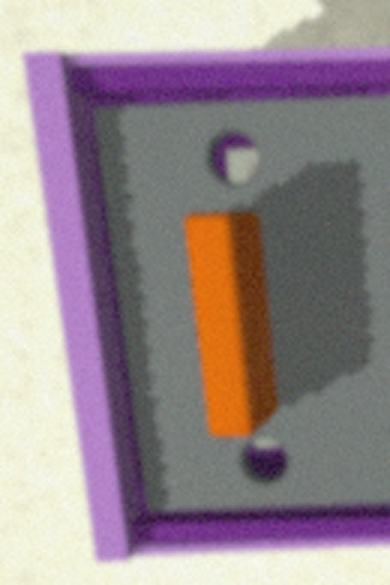

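```bash
cat > m1.py <<'E'
from h import *
import pickle
rec=pickle.load(open("wA.pkl","rb"))
pts={"barTL":((214,212),(186,214)),"barTR":((261,212),(232,214)),"barBR":((252,435),(250,434)),"barBL":((212,433),(210,436)),
"holeU":((209,156),(234,158)),"holeL":((202,461),(264,460)),
"lipinU":((74,52),(64,55)),"lipinL":((75,555),(129,557)),"lipoutU":((30,55),(26,55)),"lipoutL":((38,558),(97,558)),
"plateU":((75,104),(97,104)),"plateL":((75,513),(145,513))}
for n,(a,b) in pts.items():
    A=(330+(a[0]+.5)/3-.5,35+(a[1]+.5)/3-.5);B=(150+(b[0]+.5)/3-.5,35+(b[1]+.5)/3-.5)
    x,r=tri([(rec[0],A),(rec[1],B)]); print(n,x.round(1),r)
E
python3 m1.py
```

```text
barTL [ 528.7 -187.6  115. ] [0.1, 0.1]
barTR [ 520.3 -195.3  115.5] [0.1, 0.1]
barBR [ 481.9 -156.1  118.1] [0.2, 0.2]
barBL [ 489.5 -149.1  118.1] [0.3, 0.3]
holeU [ 534.9 -201.4   84.3] [0.2, 0.2]
holeL [ 475.2 -142.    85.9] [0.2, 0.2]
lipinU [ 579.5 -193.    95.6] [0.3, 0.3]
lipinL [485.4 -98.   98. ] [0.2, 0.2]
lipoutU [ 587.5 -185.6   92.6] [0.1, 0.1]
lipoutL [492.  -89.7  95.3] [0.1, 0.1]
plateU [ 570.7 -186.5   82.1] [0.1, 0.1]
plateL [ 490.8 -105.3   85.2] [0.1, 0.1]
```

The measured heights check out: lid top about 85, bar top about 117, hole spacing 84.2, yaw about 45°. The lip's top is at about z 96, so about 16 mm above the lid's underside. Next is the panel.

```bash
python3 - <<'E'
from h import *
from rig import bot,eyes,readout,kinematics
import pickle
rec=[]
for k,p in enumerate(([530,180,235],[650,160,235])):
    bot.move_pose(p,[180,0,100]); bot.sleep(.2)
    c=eyes.camera_params("wrist"); im=eyes.camera("wrist"); rec.append(c)
    cv2.imwrite(f"pics/wB{k}.png",im[:,:,::-1]); print(c['xyz'])
    u,v=proj(c,[590,238,130])[0]; x0=int(max(0,min(u-110,420)));y0=int(max(0,v-80)); print(x0,y0)
    z=cv2.resize(im[y0:y0+170,x0:x0+220,::-1],None,fx=3.5,fy=3.5,interpolation=cv2.INTER_CUBIC)
    cv2.imwrite(f"pics/wB{k}z.png",cv2.convertScaleAbs(z[:,:],alpha=2))
pickle.dump(rec,open("wB.pkl","wb")); print(readout.state()['t'],readout.state()['eef_pos'])
E
```

```text
[517.22154864 247.86924513 378.64955039]
305 54
[636.30448001 228.31452963 379.11146264]
145 0
9.425 [649.25260416 160.39759923 235.59332058]
```

View pics/wB0z.png

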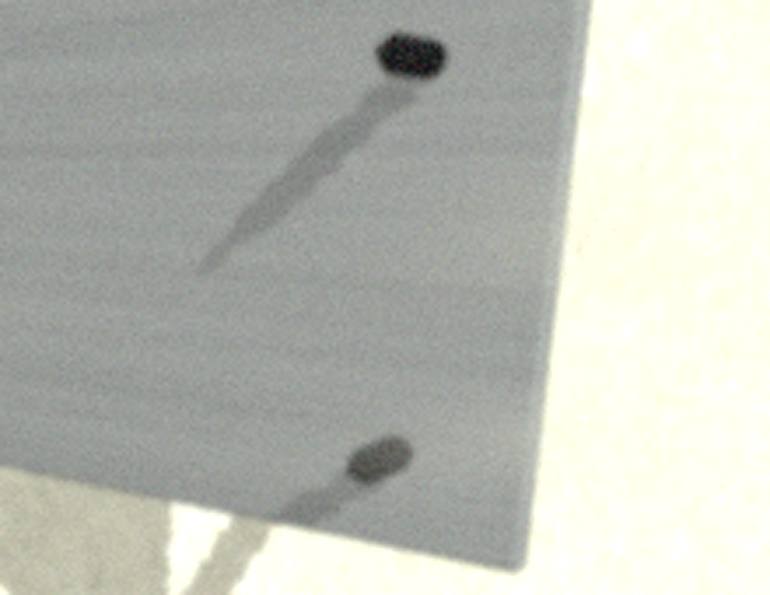

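View pics/wB1z.png

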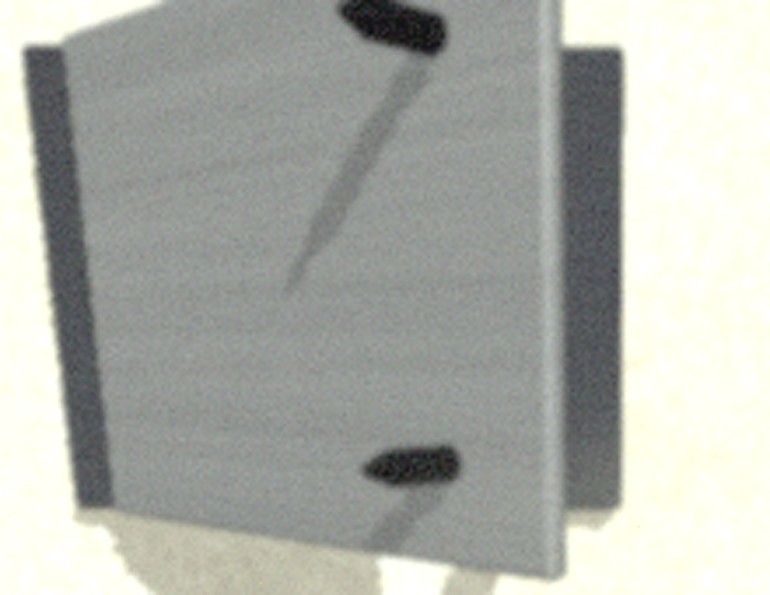

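The upper-left crop blobs are the left pin and the lower ones the right pin, both clearly visible in the two views, with feet at about crop0 (427,58)/(394,453) and crop1 (427,32)/(442,464). I fit a pin model to these blobs.

```bash
cat > m2.py <<'E'
from h import *
import pickle
rec=pickle.load(open("wB.pkl","rb")); off=[(305,54),(145,0)]
seeds=[[(411,56),(380,460)],[(395,22),(412,466)]]
obs=[];S=8
th=np.linspace(0,2*np.pi,40,endpoint=False)
def feat(mask):
    m=cv2.moments(mask,True); c=np.array([m['m10'],m['m01']])/m['m00']
    C=np.array([[m['mu20'],m['mu11']],[m['mu11'],m['mu02']]])/m['m00']
    w,V=np.linalg.eigh(C); return np.r_[(c+.5)/S-.5, np.sqrt(w[::-1])*4/S]
for k in range(2):
    im=cv2.imread(f"pics/wB{k}.png"); g=cv2.GaussianBlur(im,(3,3),0).max(2)
    for j in range(2):
        u,v=np.array(seeds[k][j])/3.5+off[k]
        x0,y0=int(u-22),int(max(0,v-18)); cr=g[y0:y0+36,x0:x0+44]
        big=cv2.resize(cr,None,fx=S,fy=S,interpolation=cv2.INTER_CUBIC)
        bg=np.median(cr); dk=cr[int(v)-y0,int(u)-x0]; lv=dk+(bg-dk)*(.5 if dk<30 else .4)
        m=(big<lv).astype(np.uint8); n,l,st,_=cv2.connectedComponentsWithStats(m)
        lab=l[int((v-y0)*S),int((u-x0)*S)]
        m=(l==lab).astype(np.uint8); f=feat(m); f[:2]+=[x0,y0]
        print(k,j,bg,dk,f.round(2),y0); obs.append((k,j,f))
def model(x):
    px,py,pz,yaw,rt=x[:5]; R=(Ro.from_euler('z',yaw,degrees=True)*Ro.from_euler('y',-40,degrees=True)).as_matrix()
    o=np.array([px,py,pz]); out=[]
    for k,j,f in obs:
        y=42 if j==0 else -42
        P=np.vstack([np.c_[r*np.cos(th),y+r*np.sin(th),np.full(40,h)] for r,h in((4,0),(4,16),(rt,23))])
        uv=proj(rec[k],o+P@R.T); b=f[:2].round()-[30,30]
        q=((uv-b+.5)*S-.5)
        mk=np.zeros((60*S,60*S),np.uint8); hl=cv2.convexHull(q.astype(np.float32))
        m=cv2.moments(hl); c=np.array([m['m10'],m['m01']])/m['m00']
        w=np.linalg.eigvalsh(np.array([[m['mu20'],m['mu11']],[m['mu11'],m['mu02']]])/m['m00'])
        out.append(np.r_[(c+.5)/S-.5+b,np.sqrt(w[::-1])*4/S])
    return np.array(out)
F=np.array([f for _,_,f in obs]); W=np.array([1,1,.5,.3])
if __name__=="__main__":
    for fixrt in (2.0,3.0):
        s=least_squares(lambda x:np.r_[((model(np.r_[x,fixrt])-F)*W).ravel()],[592,238,115,10],diff_step=1e-4)
        print(fixrt,s.x.round(2),s.cost); print((model(np.r_[s.x,fixrt])-F).round(2))
    x=np.r_[s.x,0]; R=(Ro.from_euler('z',x[3],degrees=True)*Ro.from_euler('y',-40,degrees=True)).as_matrix()
    for k in range(2):
        c=x[:3]+np.array([[30,65,0],[30,-65,0],[-150,-65,0],[-150,65,0]])@R.T
        print(((proj(rec[k],c)-off[k])*3.5).round())
E
python3 m2.py
```

```text
0 0 79.0 21 [422.13  69.85  20.    12.49] 52
0 1 80.0 45 [412.44 185.54  18.99  10.34] 167
1 0 75.0 15 [257.75   6.64  32.39  13.08] 0
1 1 75.0 22 [263.16 132.85  27.94  11.27] 115
2.0 [598.57 242.15 114.63   9.82] 3.9377292951302008
[[-0.11  0.07  2.34  0.52]
 [ 0.16 -0.51  2.83  0.64]
 [ 0.19  0.34  2.81  1.06]
 [-0.09  0.05  2.75  0.49]]
3.0 [599.2  242.27 113.86   9.81] 9.950707543222773
[[-0.28  0.03  4.06  0.47]
 [ 0.03 -0.48  4.46  0.62]
 [ 0.41  0.38  4.59  1.22]
 [ 0.09  0.02  4.34  0.62]]
[[595. -79.]
 [518. 574.]
 [-65. 451.]
 [-75.   2.]]
[[ 548. -133.]
 [ 554.  582.]
 [ 116.  511.]
 [  64.   33.]]
```

The fitted pin-foot height (115) matches the text. I now go to the pull and grip it.

```bash
python3 - <<'E'
from h import *
from rig import bot,eyes,readout,close_gripper
bot.move_pose([505,-172,175],[180,0,135])
print(bot.line_to([505,-172,125],feed=150,stop_force=8))
bot.sleep(.2); s=readout.state(); print(s['t'],s['eef_pos'],s['tcp_rot'],s['contact_force'])
im=eyes.camera("wrist"); cv2.imwrite("pics/g0.png",im[:,:,::-1])
E
```

```text
False
11.4833 [ 506.03232751 -172.17840505  126.22494078] [1.79943917e+02 1.07991926e-01 1.35012395e+02] [-0.43648786  0.98582143 -0.59663368]
```

View pics/g0.png

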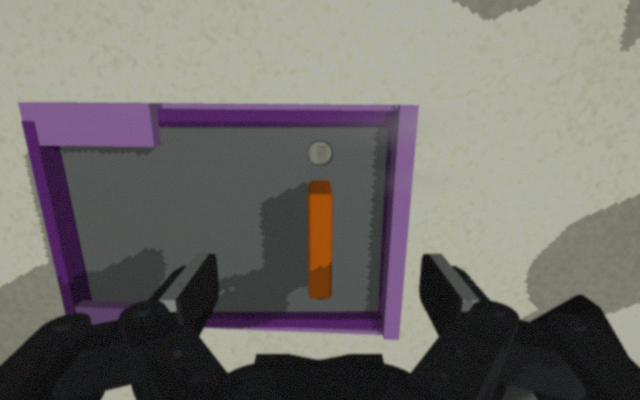

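The bar is centred at column 320 between the fingers (217 and 421), clear on both sides. I descend and close.

```bash
python3 - <<'E'
from h import *
from rig import bot,eyes,readout,close_gripper
print(bot.line_to([504.3,-172,96],feed=60,stop_force=6))
bot.sleep(.25); s=readout.state(); print(s['t'],s['eef_pos'],s['contact_force'])
im=eyes.camera("wrist"); cv2.imwrite("pics/g1.png",im[:,:,::-1])
E
```

```text
False
12.4167 [ 504.61883957 -172.09220559   96.34900583] [ 0.77976875 -0.43753903 -0.31595449]
```

View pics/g1.png

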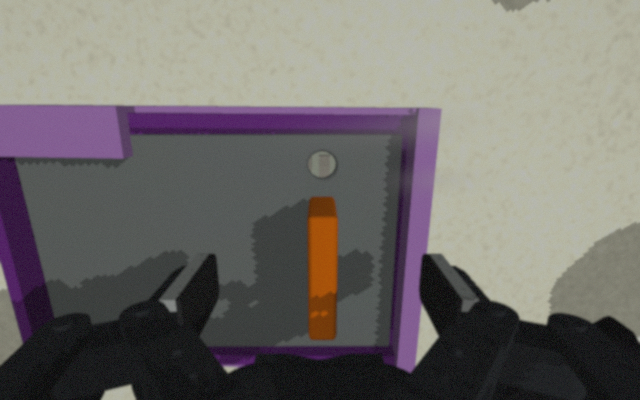

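The fingers straddle the bar (columns 308–337) and the front finger is just above the lip. I close.

```bash
python3 - <<'E'
from h import *
from rig import bot,eyes,readout,close_gripper
close_gripper()
for i in range(3):
    s=readout.state(); print(s['t'],s['eef_pos'].round(2),s['tcp_rot'].round(2),s['contact_force'].round(2),s['wrist_torque'].round(2),round(s['grip_width'],3)); bot.sleep(.1)
c=eyes.camera_params("wrist"); print(c['xyz'],c['orientation'])
im=eyes.camera("wrist"); cv2.imwrite("pics/g2.png",im[:,:,::-1])
E
```

```text
13.1333 [ 504.54 -172.03   96.2 ] [1.7998e+02 2.0000e-02 1.3500e+02] [0.4  0.06 3.22] [ 0.07  0.02 -0.03] 0.127
13.2333 [ 504.49 -172.     96.19] [1.7998e+02 2.0000e-02 1.3500e+02] [0.31 0.26 2.16] [0.12 0.03 0.01] 0.123
13.3333 [ 504.52 -172.03   96.22] [1.7998e+02 2.0000e-02 1.3500e+02] [ 1.08 -0.11  3.03] [ 0.1   0.02 -0.  ] 0.13
[ 454.6657348  -123.2861522   239.81715519] [-1.58708904e+01  1.67171353e-02  4.50152981e+01]
```

View pics/g2.png

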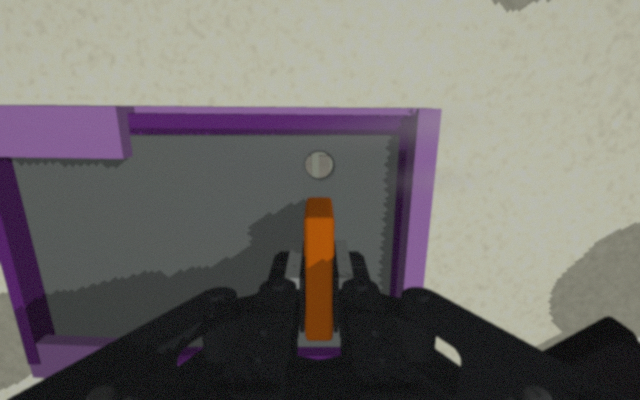

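Gripped; the width matches the 12 mm bar. I now tilt the lid about its tail in small steps, feeling for the contact.

```bash
cat > lid.py <<'E'
from h import *
from rig import bot,eyes,readout
YAW=45.0
B=Ro.from_euler('z',YAW,degrees=True)
T0=np.array([504.3,-172,80])-140*B.apply([1,0,0])
def pose(rise,s,dz=0.,H=None):
    a=np.arcsin(rise/176.)
    L=B*Ro.from_euler('y',-a)
    p=T0+B.apply([s,0,dz])+L.apply([140,0,16])
    Rt=L.as_matrix()@np.array([[0,1,0],[1,0,0],[0,0,-1.]])
    return p,Ro.from_matrix(Rt).as_euler('xyz',degrees=True)
def go(rise,s,dz=0.,feed=20,sf=4):
    p,e=pose(rise,s,dz); return bot.line_to(p,e,feed=feed,stop_force=sf)
def F(n=5):
    f=[];m=[]
    for i in range(n):
        st=readout.state(); f.append(B.inv().apply(st['contact_force'])); m.append(B.inv().apply(st['wrist_torque'])); bot.sleep(.02)
    return np.mean(f,0).round(2),np.mean(m,0).round(2)
E
python3 - <<'E'
from lid import *
print(pose(0,0)); print(F())
for r in (5,10,13,15,16,17):
    st=go(r,0,feed=20,sf=5); bot.sleep(.06); f,m=F(4); print(r,st,f,m,readout.state()['eef_pos'].round(2),round(readout.state()['t'],2))
    if st: break
E
```

```text
(array([ 504.3, -172. ,   96. ]), array([180.,   0., 135.]))
(array([0.43, 0.62, 3.62]), array([ 0.09, -0.05, -0.  ]))
5 False [-0.23 -0.8  -0.38] [-0.05  0.23  0.05] [ 503.55 -172.56   99.78] 14.04
10 False [-0.25  0.7  -0.15] [0.01 0.22 0.  ] [ 503.34 -172.84  103.88] 14.52
13 False [-0.03  0.16 -0.52] [ 0.02  0.13 -0.02] [ 503.23 -173.11  106.33] 14.91
15 False [ 0.14 -0.06 -0.59] [-0.02  0.13  0.01] [ 502.98 -173.34  107.9 ] 15.28
16 False [ 0.24 -0.37 -0.46] [ 0.01  0.09 -0.  ] [ 502.88 -173.43  108.68] 15.66
17 False [0.86 0.05 0.  ] [-0.02  0.08  0.01] [ 502.75 -173.55  109.46] 16.03
```

```bash
python3 - <<'E'
from lid import *
for r in (17.7,18.4,19.1,19.8):
    st=go(r,0,feed=8,sf=3); bot.sleep(.05); f,m=F(4); print(r,st,f,m,readout.state()['eef_pos'].round(2),round(readout.state()['t'],2))
    if st or f[2]<-2 or abs(m[1]-.1)>.15: break
im=eyes.camera("wrist"); cv2.imwrite("pics/l0.png",im[:,:,::-1])
E
```

```text
17.7 False [ 0.67 -0.41 -0.26] [-0.02  0.12  0.03] [ 502.62 -173.66  109.99] 16.4
18.4 False [ 0.08 -0.11 -0.94] [-0.02  0.09  0.01] [ 502.58 -173.74  110.55] 16.77
19.1 False [ 0.09  0.07 -0.61] [-0.03  0.1   0.02] [ 502.46 -173.81  111.09] 17.13
19.8 False [ 0.91 -0.67 -1.18] [-0.04  0.05 -0.  ] [ 502.42 -173.86  111.6 ] 17.5
```

View pics/l0.png

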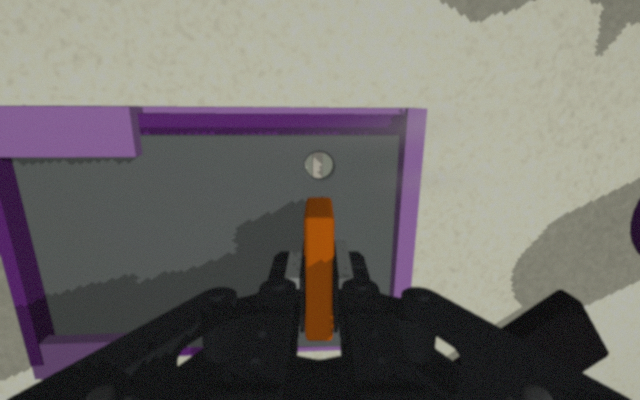

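The lid's front edge (column ~400) appears at the level of the lip or above it, and no contact is felt beyond 1 N. I slide out with a force stop.

```bash
python3 - <<'E'
from lid import *
h=19.2
for s in (4,10,18,27,36,45,54,62):
    st=go(min(h*176/(176-s),40),s,feed=40,sf=4); f,m=F(3); e=readout.state(); print(s,st,f,m,e['eef_pos'].round(2),round(e['t'],2))
    if st: break
im=eyes.camera("wrist"); cv2.imwrite("pics/l1.png",im[:,:,::-1])
E
```

```text
4 False [ 0.31 -0.35 -0.73] [ 0.    0.04 -0.01] [ 505.4  -170.87  111.56] 17.85
10 False [ 0.34  0.01 -0.82] [0.01 0.08 0.02] [ 509.6  -166.76  112.14] 18.2
18 False [ 0.29  0.29 -0.22] [-0.01  0.11 -0.  ] [ 515.12 -161.24  112.96] 18.6
27 False [ 0.34 -0.71 -0.9 ] [0.03 0.05 0.01] [ 521.29 -155.04  113.96] 19.02
36 False [-0.09  0.16 -1.04] [-0.02  0.08  0.01] [ 527.43 -148.86  115.1 ] 19.43
45 False [ 0.69 -0.44 -0.56] [-0.04  0.12  0.03] [ 533.55 -142.78  116.4 ] 19.85
54 False [ 0.49 -0.42 -0.34] [ 0.01  0.12 -0.01] [ 539.65 -136.7   117.93] 20.27
62 False [ 0.32 -0.26 -1.09] [-0.02  0.16  0.01] [ 544.99 -131.37  119.43] 20.66
```

View pics/l1.png

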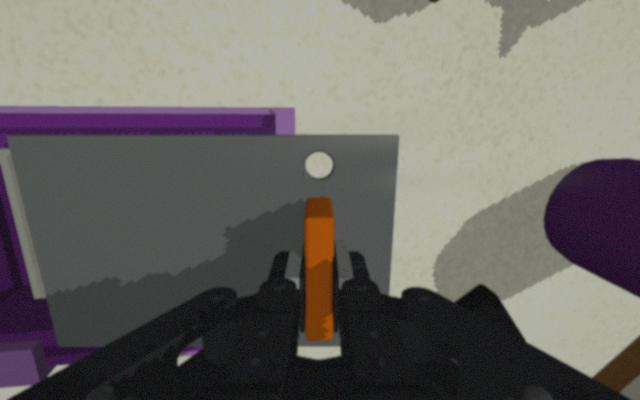

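The lid slid out freely with no force stop, and the front edge is well past the lip. The hole is still at (319,165), so there was no slip in the grip. I check the held hole in the tool frame, then lift.

```bash
python3 - <<'E'
from lid import *
from rig import kinematics
r=19.2*176/(176-62)
print(go(r,76,feed=80,sf=5))
p,e=pose(r,80); 
print(bot.line_to([p[0],p[1],200],e,feed=150)); 
bot.sleep(.15);s=readout.state();c=eyes.camera_params("wrist");im=eyes.camera("wrist");cv2.imwrite("pics/h0.png",im[:,:,::-1])
print(s['t'],s['eef_pos'],s['tcp_rot'],s['contact_force'])
x0,y0=260,110;z=cv2.resize(im[y0:y0+120,x0:x0+160,::-1],None,fx=5,fy=5,interpolation=cv2.INTER_CUBIC);cv2.imwrite("pics/h0z.png",cv2.convertScaleAbs(z,alpha=1.5))
Rt=eul(s['tcp_rot'])
for uv in [(319,165)]:
    o,d=ray(c,uv); o=Rt.T@(o-s['eef_pos']); d=Rt.T@d; print("cam in tool",o); print(o+d*(11.2-o[2])/d[2])
# plan: panel poses IK
P=np.array([598.3,242.1,115]); 
for hgt in (60,30,0):
    Rp=Ro.from_euler('z',9.82,degrees=True)*Ro.from_euler('y',-40,degrees=True)
    t=P+Rp.apply([0,0,16+hgt]); ee=Ro.from_matrix(Rp.as_matrix()@np.array([[0,1,0],[1,0,0],[0,0,-1.]])).as_euler('xyz',degrees=True)
    print(hgt,t,ee,kinematics.solve_ik(t,ee))
E
```

```text
False
False
21.875 [ 556.51793833 -118.55750334  198.50064379] [ 1.70376865e+02 -1.27344531e-01  1.34991681e+02] [-0.09531696 -0.169605   -2.63377397]
cam in tool [  69.66886083   -0.54250292 -143.73124581]
[41.98724641 -0.45452878 11.2       ]
60 [550.16389837 233.76814648 173.21937768] [1.40000000e+02 1.27222187e-14 9.98200000e+01] [ 30.10797049  -4.78645644 -52.02298385   4.55919281 -12.87820813
 105.81135901]
30 [569.16499112 237.05703603 150.23804438] [1.40000000e+02 1.27222187e-14 9.98200000e+01] [ 29.1777121   -0.55286459 -51.94472274   0.24077579 -12.30182576
 105.06318436]
0 [588.16608387 240.34592558 127.25671109] [1.40000000e+02 1.27222187e-14 9.98200000e+01] [ 28.32615457   3.73492546 -51.56565349  -3.81017569 -11.77242821
 104.38118659]
```

View pics/h0z.png

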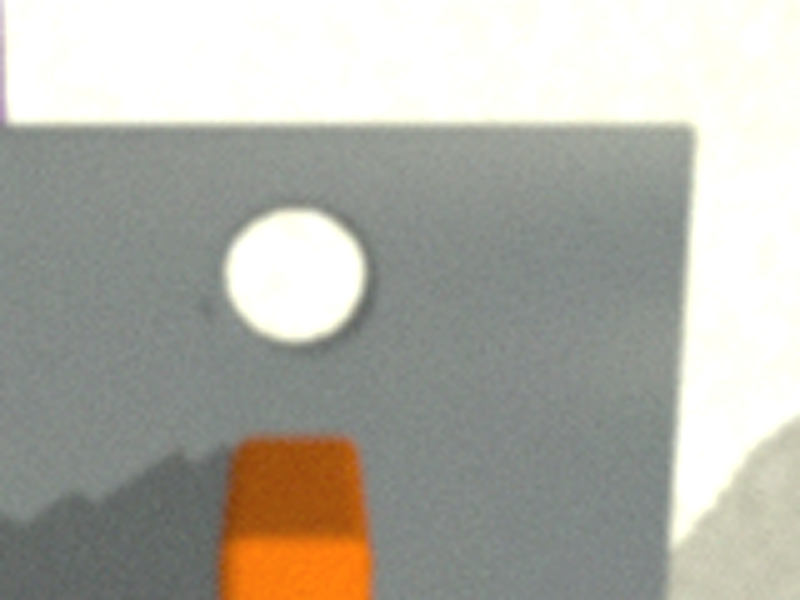

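The hole measures at tool (42.0,-0.5), as it should be. I go to the stand-off in front of the panel.

```bash
cat > pan.py <<'E'
from h import *
from rig import bot,eyes,readout,kinematics
P=np.array([598.3,242.1,115.]); YAWP=9.82
Rp=Ro.from_euler('z',YAWP,degrees=True)*Ro.from_euler('y',-40,degrees=True)
EE=Ro.from_matrix(Rp.as_matrix()@np.array([[0,1,0],[1,0,0],[0,0,-1.]])).as_euler('xyz',degrees=True)
def tgt(h,dx=0,dy=0): return P+Rp.apply([dx,dy,16.2+h])
def rel():  # actual TCP in panel frame minus nominal (h at z)
    s=readout.state(); d=Rp.inv().apply(s['eef_pos']-P)-[0,0,16.2]
    L=eul(s['tcp_rot'])@np.array([[0,1,0],[1,0,0],[0,0,-1.]]).T
    rv=(Rp.inv()*Ro.from_matrix(L)).as_rotvec(degrees=True)
    return d.round(2),rv.round(2),Rp.inv().apply(s['contact_force']).round(2),round(s['t'],2)
def snap(n,x0=None,y0=None,w=200,hh=150):
    c=eyes.camera_params("wrist");im=eyes.camera("wrist");cv2.imwrite(f"pics/{n}.png",im[:,:,::-1])
    if x0 is not None:
        z=cv2.resize(im[y0:y0+hh,x0:x0+w,::-1],None,fx=4,fy=4,interpolation=cv2.INTER_CUBIC);cv2.imwrite(f"pics/{n}z.png",cv2.convertScaleAbs(z,alpha=2))
    return c
E
python3 - <<'E'
from pan import *
print(kinematics.solve_ik(tgt(85),EE))
bot.move_pose(tgt(85),EE); bot.sleep(.1); print(rel())
bot.line_to(tgt(45),feed=100); bot.sleep(.3); print(rel()); c=snap("p0",220,90); 
print(proj(c,P+Rp.apply([[0,42,0],[0,42,23]])))
E
```

```text
[ 30.95810702  -8.26370714 -51.85466739   8.36088892 -13.40308536
 106.4981014 ]
(array([ 0.76, -0.81, 84.74]), array([-0.07, -0.  , -0.05]), array([-1.  , -0.4 , -0.99]), 23.35)
(array([ 0.53,  0.15, 45.44]), array([ 0.02, -0.05, -0.  ]), array([-0.93, -0.26, -1.91]), 24.2)
[[317.82599543 149.57114909]
 [317.74110889 155.23342102]]
```

View pics/p0.png

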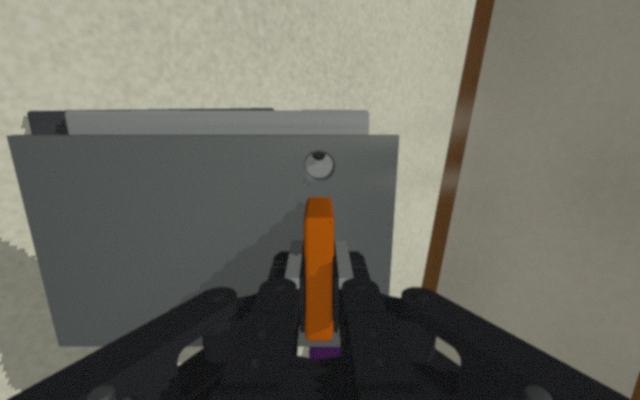

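View pics/p0z.png

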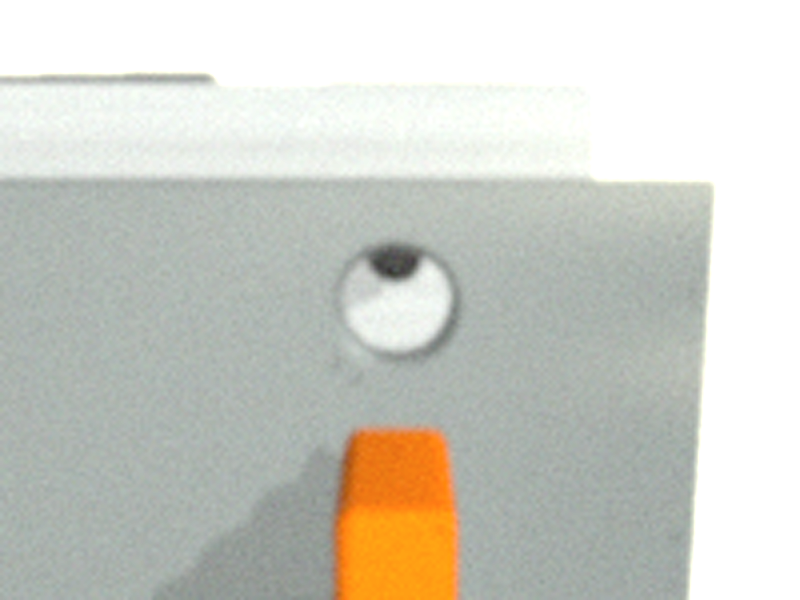

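Through the left hole the pin tip is visible at (318.7,~156), against a predicted (317.7,155.2). They agree within 0.5 mm, so I go onto the pins.

```bash
python3 - <<'E'
from pan import *
print(bot.line_to(tgt(25,-.3),feed=60,stop_force=6)); print(rel())
print(bot.line_to(tgt(13,-.3),feed=30,stop_force=5)); bot.sleep(.1); print(rel()); c=snap("p1",220,90)
print(proj(c,P+Rp.apply([[0,42,0],[0,42,23]])))
E
```

```text
False
(array([-1.15, -0.23, 24.43]), array([-0.03,  0.09,  0.01]), array([-1.62, -1.17, -0.93]), 24.73)
False
(array([-2.900e-01, -1.000e-02,  1.304e+01]), array([-0., -0., -0.]), array([-1.61, -0.1 , -0.37]), 25.38)
[[319.30370533 157.63971104]
 [319.3703855  165.66104658]]
```

View pics/p1z.png

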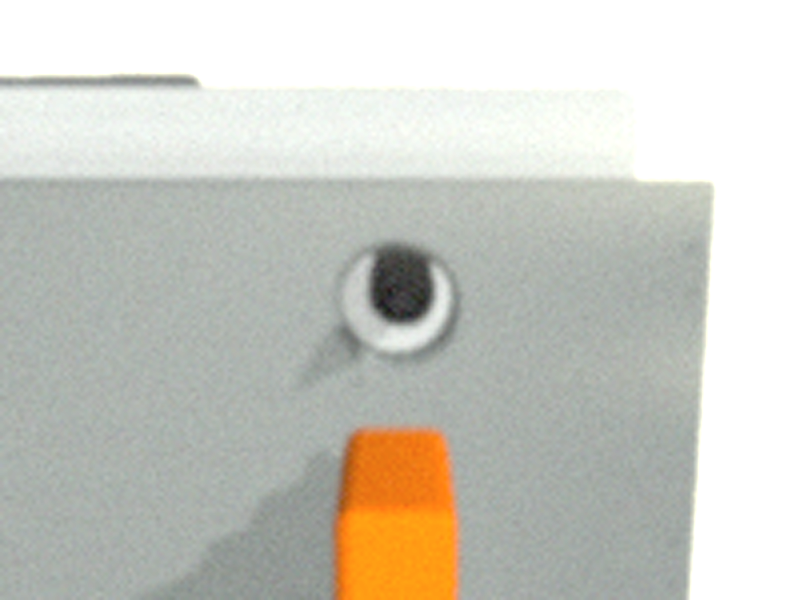

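The pin is inside the left hole (pin column ~403, hole column ~399 in the crop), with no contact force. I continue to the panel.

```bash
python3 - <<'E'
from pan import *
print(bot.line_to(tgt(3,0.2),feed=30,stop_force=5)); bot.sleep(.05); print(rel())
print(bot.line_to(tgt(-1.5,0.2),feed=12,stop_force=4)); bot.sleep(.1); print(rel()); c=snap("p2",220,90)
im=eyes.camera("top");cv2.imwrite("pics/p2t.png",cv2.resize(im[140:260,170:330,::-1],None,fx=5,fy=5,interpolation=cv2.INTER_CUBIC))
E
```

```text
False
(array([-0.05, -0.05,  2.86]), array([-0.01,  0.03,  0.  ]), array([-1.3 , -0.12, -1.72]), 25.97)
True
(array([ 0.3 ,  0.03, -0.93]), array([ 0.01, -0.02,  0.  ]), array([ 2.17, -0.27,  5.14]), 26.44)
```

View pics/p2z.png

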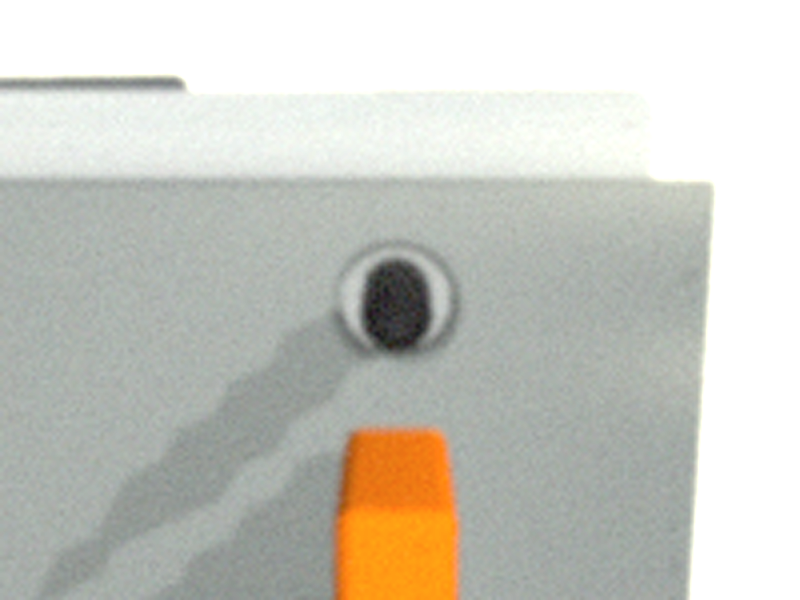

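View pics/p2t.png

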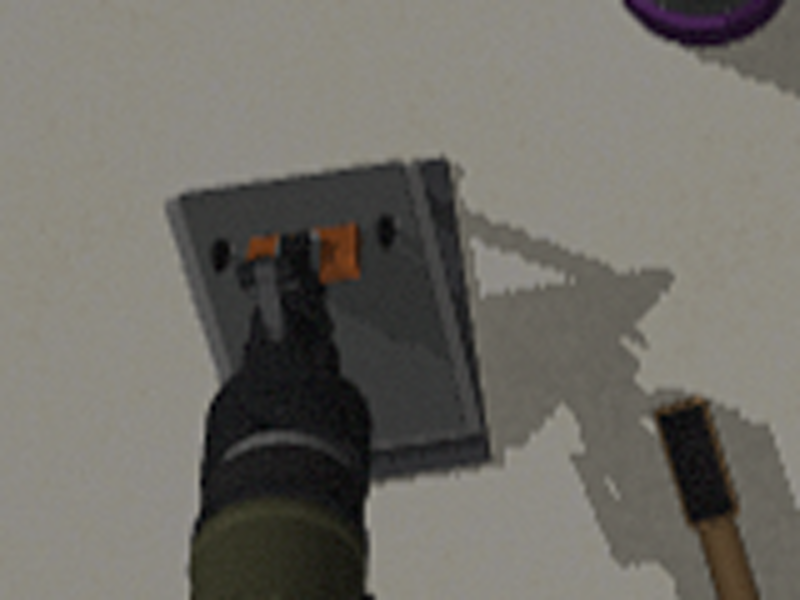

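Both pins come through the holes (top crop (221,255) and (386,230)) and the lid bears on the panel at 5 N. I release and retreat.

```bash
python3 - <<'E'
from pan import *
from rig import open_jaws
print(bot.line_to(tgt(-.8,-1.0),feed=10,stop_force=6)); print(rel())
open_jaws(); bot.sleep(.1); print(rel())
bot.line_to(tgt(80,0),feed=120); bot.sleep(.2); print(rel())
snap("r0")
for n in("top","scene"):
    im=eyes.camera(n);cv2.imwrite(f"pics/r{n}.png",im[:,:,::-1])
E
```

```text
False
(array([-1.47, -0.04, -0.88]), array([-0.02,  0.17,  0.04]), array([0.52, 0.7 , 2.48]), 26.79)
(array([-0.97,  0.01, -0.8 ]), array([-0.02,  0.13,  0.03]), array([-1.15,  0.55,  0.04]), 27.6)
(array([-0.7 , -0.23, 79.37]), array([-0.05,  0.21,  0.04]), array([ 1.16,  0.16, -0.35]), 28.62)
```

View pics/r0.png

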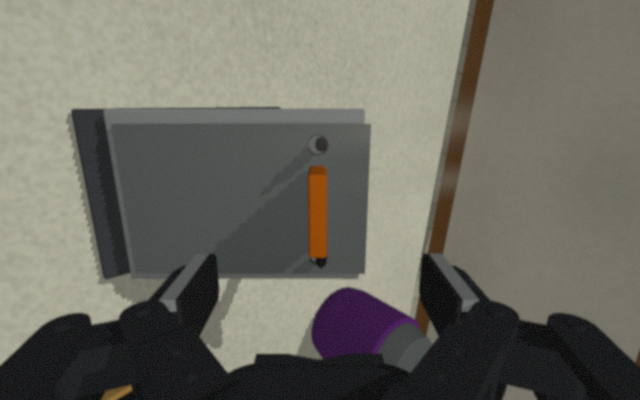

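View pics/rtop.png

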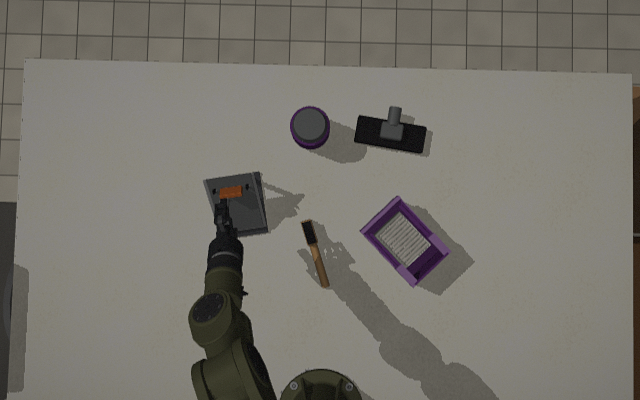

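View pics/rscene.png

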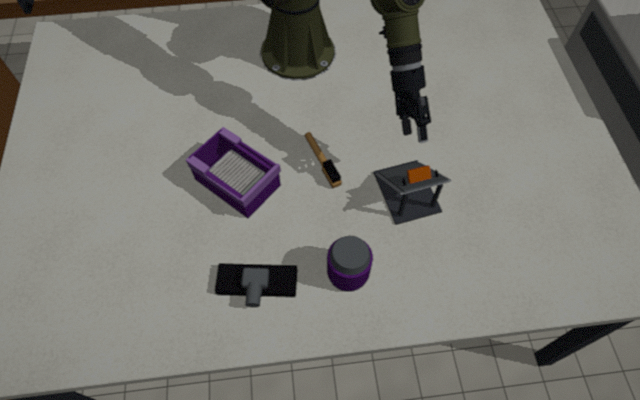

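The lid lies on the panel with both pins through its holes. The bystanders are at the same pixels as before. As a last check I compare the lid's corners with the flat-on-panel prediction, then compare bystanders before and after.

```bash
python3 - <<'E'
from pan import *
c=eyes.camera_params("wrist")
for dx in (-2.5,0): print(proj(c,P+Rp.apply([[36+dx,56,5],[36+dx,-56,5],[-140+dx,-56,5],[-140+dx,56,5],[dx,28,37],[dx,-28,37]])).round(1).tolist())
snap("r1",100,100,200,150)
for n in("top","scene"):
    a=cv2.imread(f"pics/{n}0.png",0);b=cv2.imread(f"pics/r{n}.png",0);r={"top":[(285,100,45,50),(350,102,80,55),(298,216,35,75)],"scene":[(325,232,50,60),(212,258,90,50),(300,128,45,62)]}[n]
    for x,y,w,h in r: print(n,cv2.phaseCorrelate(a[y:y+h,x:x+w].astype('f4'),b[y:y+h,x:x+w].astype('f4')))
E
```

```text
[[369.5, 122.6], [363.3, 272.2], [134.0, 271.6], [109.5, 122.3], [315.7, 172.7], [315.8, 257.0]]
[[373.2, 122.6], [366.6, 272.2], [137.3, 271.6], [113.2, 122.3], [319.8, 172.7], [319.6, 257.0]]
top ((0.5391366078379818, -0.06174498513516724), 0.9857602418263753)
top ((0.06582708912686286, 0.05706091076243425), 1.0050055420398711)
top ((-0.030580248407073185, 0.3347524994945701), 0.7751161306875723)
scene ((-0.0549950987276695, 0.05813662598194824), 0.9586864881515503)
scene ((-0.03390302420378788, -0.03549613957907383), 1.0077270872328017)
scene ((0.7807176694010032, -0.00687647199161745), 0.6807852142386966)
```

View pics/r1z.png

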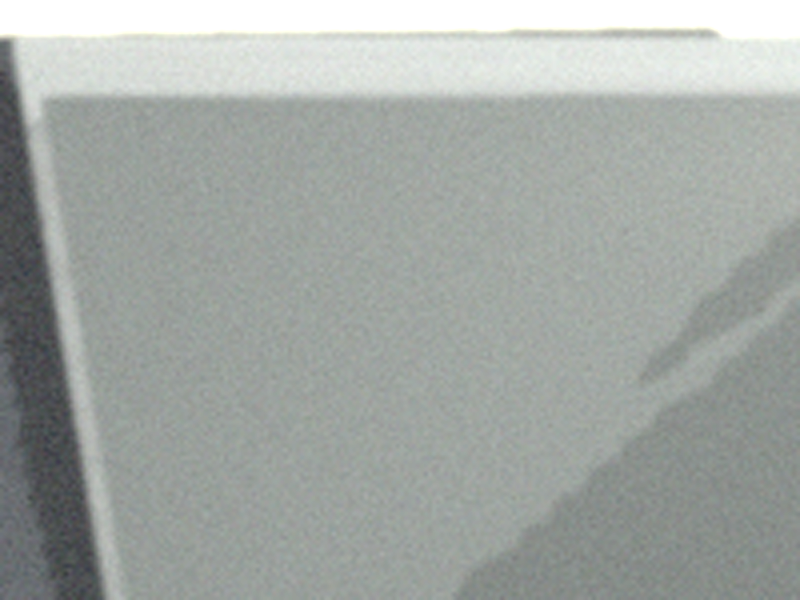

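The crop shows the tail-left corner at about (111,124), against a predicted (109.5–113,122), so the lid is flat on the panel. The small brush-area differences come with low correlation, where the arm's shadow now falls. I hand in.

```bash
python3 -c "
from rig import sign_off,readout
print(readout.state()['t'],readout.state()['contact_force']); print(sign_off())"
```

```text
28.825 [ 0.28230388  0.48561375 -0.03736665]
the job is handed in; nothing more can be done
None
```

The lid is hanging by both holes on both pins, pull end up and flat against the panel, and I handed the job in at about 28.8 s with the gripper clear.

- **Lid out of the case:** I gripped the pull, tilted the lid about its tail in small steps, and slid it out at about 19 mm front rise. The contact force stayed near 1 N and no force stop tripped, so the lip and roofs were never forced. The lip's height of about 16 mm came from the pictures; I did not feel it by contact.
- **Hanging:** It went on without contact until it met the panel. The force stop ended that move at about 5 N, and I then let go.
- **Last checks:** The one lid corner I compared closely sits within about 2 px of where a flat lid should be, and both pins show at the holes.
- **Bystanders:** The nozzle did not move in either view. The canister shows no shift in the scene view and 0.5 px in the top view. The brush match was poor (0.3 to 0.8 px, low correlation); I put that down to the arm's shadow across it, and by eye it is where it was.

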